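# Count to the third gap and push the vent cassette home

## Task

Starting at the end of the divider rack where the round steel post stands, run a closed fingertip lightly along the top of the sprung rail, pressing it down a little as you pass the first and second gaps and stopping at the third. Then, without picking it up, push the loose vent cassette that lies in front of the rack end-on into that third gap until it is fully home against the back. Count every gap, empty or filled, put the cassette into no other gap, and leave the stored cassettes, the duct collar and the can where they are.

Things in the scene. Friction and masses are not known exactly. Their poses are not given: they have to be found in the camera images.
- rack: grey painted steel divider rack fixed to the bench: six gaps in a row, open towards the robot. Origin on the bench at the middle of the mouth; x runs into the gaps, y along the row, z up. Seven dividers 8 mm thick, 54 mm high, x = 0 to 76 mm, at y = 0, +-58, +-116, +-174 mm; each gap is 50 mm wide clear, centred at y = +-29, +-87, +-145 mm. No floor: things slide in on the bench
- rack_back (a point): foot of the back board's face, where all gaps end: 76 mm behind the mouth (rack x = 76, y = 0, z = 0 mm); the board is 54 mm high. A 90 mm cassette fully home has its centre at rack x = 31 mm and stands 14 mm out of the mouth
- rail_top (a point): middle of the top face of the rail, a straight aluminium bar across the rack above all the gaps: 356 mm long along the rack's y, 20 mm wide, 10 mm thick, centre line at rack x = 25 mm. Unpressed its top is at z = 74 mm, its underside at 64 mm; cassettes pass under it
- rail (a joint): how far the whole rail is pressed down, m: 0 at rest, 0.008 at its stop. Sprung (about 1 N to start, 5 N at the stop), it comes back by itself. A touch counts when it sinks over 1 mm; the gap touched is judged by where the middle between the two fingertips lies along the rack's y (within 20 mm of the gap's centre): keep fingers shut and upright
- post: round steel post with a 30 mm ball on top, 22 mm thick, 102 mm high, fixed on the bench at one end of the rack (rack x = 38 mm, y = +204 or -204 mm: either end). The first gap is the one nearest to it. Origin at its foot
- block: low square grey painted block, 40 x 40 x 20 mm, fixed at the other end of the rack. Origin at the centre of its underside
- cassette: the vent cassette to store: a plain white plastic block, 90 long (x) x 40 wide (y) x 45 high mm, closed on all sides, 0.15 to 0.3 kg, with grey louvres on top, lying loose on the bench in front of the rack, its x axis roughly into the rack. Origin at the centre of its underside. It slides on the bench (friction drag about 1 to 3 N)
- stored1: a like white cassette, already stored fully home in one gap, loose; leave it. 90 long (x) x 40 wide (y) x 45 high mm, closed on all sides, 0.15 to 0.3 kg, origin at the centre of its underside
- stored2: another like white cassette, already stored fully home in another gap, loose; leave it. 90 long (x) x 40 wide (y) x 45 high mm, closed on all sides, 0.15 to 0.3 kg, origin at the centre of its underside
- collar: loose steel duct collar standing on the bench, 84 mm across, 50 mm high, to one side; leave it. Origin at the centre of its underside
- can: loose can, 66 mm across, 75 mm high, on the other side; leave it. Origin at the centre of its underside
Mind the look-alikes: they are no part of the job. What is shaped like the cassette but purple is not meant.

How it is judged:
By the outcome, as a careful person would: the job done as asked, in the order asked, and still so for the second after the job is handed in, with the robot touching nothing.
It also fails if it takes over 64 s, if anything falls off the work surface, if the arm or the gripper's body presses on something with over 40 N, if the wrist force passes 120 N, or if a joint passes its speed limit or range.

## Robot

A 7-joint arm with a two-finger parallel gripper is mounted at the origin on the work surface. World frame = base frame: x ahead of the robot, y to its left, z up, the work surface at z = 0. Lengths are in m, angles in rad, forces in N, time in s.
With the tool pointing down it reaches from about 0.425 to 1.025 m from the base axis. Payload 3.6 kg.
Tool frame: the origin (TCP) lies midway between the tips of the shut fingers; the grasp point (between the pads) lies 19 mm behind it; z points along the fingers, y is the direction in which the jaws open and shut (so a half turn about z gives the same grasp; the last joint's range is limited). The gripper opens to 85 mm and grips with 20 to 120 N. Pads are 22 mm wide; open, the fingers measure 114 mm over their backs; the gripper's body (76 mm by 85 mm) begins 54 mm behind the grasp point. The pads swing forward as they close: fully open they stand 13 mm farther back than shut.
Start: joints at [1.097, 0.591, 0.048, 1.609, -0.033, 0.943, -0.034], TCP at [0.269, -0.673, 0.231] pointing down, gripper open.
Joint ranges: [-2.69, 2.69], [-0.47, 2.24], [-1.27, 1.36], [0.19, 2.51], [-1.53, 4.68], [0.08, 2.07], [-3.09, 3.09]. Speed limits (rad/s): [2.57, 2.57, 3.14, 3.14, 3.14, 3.14, 3.14].

## Interface

Orientations are given as [roll, pitch, yaw] about the fixed x, y, z axes, in that order (R = Rz(yaw) Ry(pitch) Rx(roll)).
In Python, from plant import env gives the robot as it stands. The module is installed in compiled form; this text tells all that it offers.
- The arm moves only by the tool send_rows, never from a script. Its argument "motion" is a list of rows, each a list of 3 entries, a list of its own where there are three numbers: the shift along the tool's x, y, z in cm, then the turn about the tool's z in degrees, then the closure, from 0 (fully open) to 1 (shut). In form: [[[x, y, z], roll, claw], ...]. A call has 1 to 12 rows; each row is the pose to reach, as a shift and turn from the pose measured when the call began, along the tool's axes at that moment; what a row does not reach only later rows make up. A row lasts 1/12 s, in which the tool goes at most 41.7 mm and 7.16 degrees, less where a joint would pass 70% of its speed; a pose out of reach is approached as far as the arm can. A call with a gripper value outside its range is refused whole. The fingers move at their own pace and stop on an object; "squeeze" is the grip in N (left out, the last holds). Time passes only in rows, so rows that repeat a pose let the fingers close. It gives the time, the measured TCP pose, the force and the opening at its end, in the units of the state.
- env.read_state(): the state, without advancing time (a new reading comes with each control period).
- env.snapshot(name): name is "scene" or "top"; returns a dict with "color" (420x560x3 uint8, red, green, blue), "fx", "fy", "cx", "cy" (pixels), "distortion" ([k1, k2, p1, p2, k3] as OpenCV has them; the pictures are not rectified), "extrinsics" (4x4, takes a point from world to camera coordinates). Camera axes: x right, y down, z forward; pixel columns grow to the right and rows downward; lengths in m; the calibration is good to about 2 mm. A picture is of the moment at which its call begins. There is no depth.
- env.sign_off(): hands the job in, once; it reports no verdict.
The state is a dict: "time_s": time; "joint_pos": joint angles; "qvel": joint speeds; "effort": joint torques, N m; "ee_pos": TCP position; "tcp_rot": TCP orientation; "ft_force": force on the tool from outside, world axes, zero at the start; "moment": the same for the moment, N m; "gripper_width": finger opening in m.
Only numpy, scipy, OpenCV 4.12 (cv2) and the standard library are available. Lean on these libraries where they do the work, as an engineer would, in place of code of your own. Each camera call takes 0.05 s, during which the arm holds its last target. There are 200 camera calls.

## Working session

There is one attempt and no reset: what is moved stays moved. The work goes in short steps, Python scripts to look and compute and a tool call to move; the robot and the scene stay as the last step left them, time stands still between calls to the robot, and variables do not carry over. Pictures are saved under pics/ and viewed, about 8 in all and at most 12, crops included, and the job is handed in when it is done.

Besides the shell and the picture viewer there is one more tool, called after ">>>" by a JSON object that holds its "api" and its "payload". send_rows: Moves the arm, as the interface text tells. Its arguments: {"type":"object","properties":{"motion":{"type":"array"},"squeeze":{"type":"number"}},"required":["motion"]}

```bash
mkdir -p pics; cat > h.py <<'E'
import numpy as np,cv2
from plant import env
def snap(n,f):
    s=env.snapshot(n); cv2.imwrite(f,s["color"][:,:,::-1]); 
    np.savez('cal_'+n,K=np.array([[s["fx"],0,s["cx"]],[0,s["fy"],s["cy"]],[0,0,1]]),d=np.array(s["distortion"],float),E=np.array(s["extrinsics"]),im=s["color"]); return s
def cal(n):
    return np.load('cal_'+n+'.npz')
def ray(n,uv,z):
    c=cal(n);p=cv2.undistortPoints(np.array(uv,float).reshape(-1,1,2),c['K'],c['d']).reshape(-1,2)
    R=c['E'][:3,:3];t=c['E'][:3,3];o=-R.T@t
    d=np.c_[p,np.ones(len(p))]@R
    return o+d*((z-o[2])/d[:,2])[:,None]
def proj(n,P):
    c=cal(n);return cv2.projectPoints(np.array(P,float).reshape(-1,1,3),cv2.Rodrigues(c['E'][:3,:3])[0],c['E'][:3,3],c['K'],c['d'])[0].reshape(-1,2)
E
python3 - <<'E'
from h import *
for n in("scene","top"): snap(n,f'pics/{n}0.png')
print(env.read_state())
E
```

```text
{'time_s': 0.1, 'joint_pos': array([ 1.09649614,  0.59203767,  0.04827512,  1.60969979, -0.03327308,
        0.94270701, -0.03370518]), 'qvel': array([ 0.00012849, -0.00118511, -0.00038379, -0.00264109,  0.00080945,
       -0.00183765,  0.00083573]), 'effort': array([ 4.18214884e-03, -5.49998224e+01,  1.55295622e+00, -1.98826236e+01,
        9.67210683e-03,  3.80419267e-03,  2.71509194e-06]), 'ee_pos': array([ 0.26919659, -0.6723609 ,  0.23024491]), 'tcp_rot': array([-3.13954805e+00,  1.20694998e-04,  3.80915345e-01]), 'ft_force': array([-0.03524568, -1.48679827, -0.26658716]), 'moment': array([-0.05602915,  0.01950296,  0.01564802]), 'gripper_width': 0.08540784529629408}
```

View pics/scene0.png

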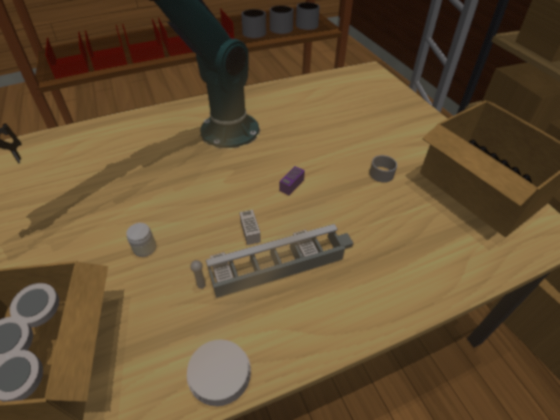

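View pics/top0.png

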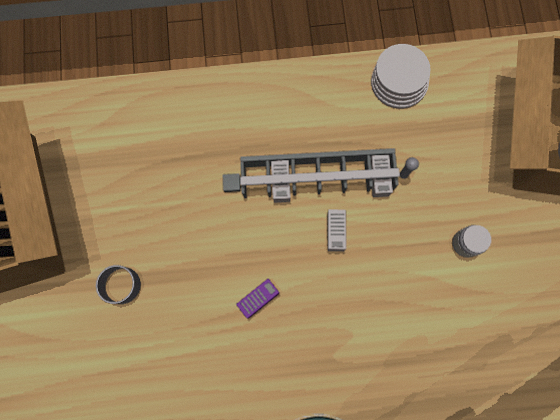

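The top view shows the post ball at (411,164) and the block at (231,183). The stored cassettes are at (381,173), gap 1, and (281,180), gap 5. The loose white cassette is at (337,230). The purple look-alike at (258,298) is not meant. One enlarged crop will confirm this and let me measure.

```bash
python3 - <<'E'
from h import *
im=cv2.imread('pics/top0.png')
c=cv2.resize(im[140:260,220:420],None,fx=4,fy=4,interpolation=cv2.INTER_CUBIC);cv2.imwrite('pics/crop0.png',c)
hsv=cv2.cvtColor(im,cv2.COLOR_BGR2HSV)
m=((hsv[:,:,1]<60)&(hsv[:,:,2]>90)).astype(np.uint8)
n,l,s,ce=cv2.connectedComponentsWithStats(m)
for i in range(1,n):
    if s[i,4]>60: 
        r=cv2.minAreaRect(np.argwhere(l==i)[:,::-1].astype(np.float32)); print(s[i],ce[i].round(1),r)
E
```

```text
[ 371   44   60   63 2697] [401.8  73.5] ((401.6000061035156, 75.19999694824219), (56.920989990234375, 63.245548248291016), 18.434947967529297)
[ 240  148  160   51 3050] [317.6 170. ] ((319.280029296875, 174.07232666015625), (44.28261947631836, 159.42221069335938), 86.79478454589844)
[407 157  12  12 105] [412.4 162.5] ((412.5, 162.5), (11.0, 11.0), 90.0)
[223 173  17  17 261] [230.7 181.5] ((231.0, 181.0), (16.0, 16.0), 90.0)
[374 179  19  15 248] [382.8 186. ] ((383.0, 186.0), (14.0, 18.0), 90.0)
[328 209  18  41 719] [336.5 229. ] ((336.5, 229.0), (40.0, 17.0), 90.0)
[460 225  31  31 698] [475.5 238.7] ((475.550048828125, 239.1500244140625), (29.725406646728516, 30.04163360595703), 71.56504821777344)
[ 96 265  38  39 209] [113.8 284.1] ((114.5, 284.0), (38.0, 37.0), 90.0)
```

View pics/crop0.png

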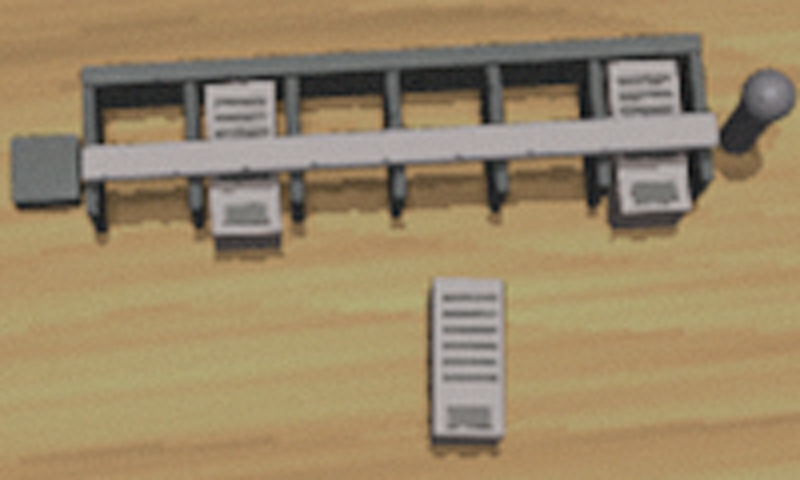

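The crop confirms it. The post stands at the right-hand end. Gap 1 is filled, gaps 2, 3 and 4 are empty, 5 is filled and 6 is empty. The target, gap 3, lies between the dividers at crop columns 397 and 495. The loose white cassette is at crop (468,358).

```bash
cat > geo.py <<'E'
from h import *
f=lambda c:(np.array(c,float)+.5)/4-.5+[220,140]
E_=ray('top',f([[83,162],[718,130]]),.074)
ey=E_[0]-E_[1]; L=np.linalg.norm(ey); ey/=L; ex=np.array([ey[1],-ey[0],0])
O=E_.mean(0)-.025*ex; O[2]=0
W=lambda x,y,z=0:O+x*ex+y*ey+np.array([0,0,z])
toR=lambda P:np.c_[(np.atleast_2d(P)-O)@ex,(np.atleast_2d(P)-O)@ey]
E
python3 - <<'E'
from geo import *
np.set_printoptions(precision=4,suppress=True)
print("rail len",L,"O",O,"ex",ex,"yaw deg",np.degrees(np.arctan2(ex[1],ex[0])))
C=ray('top',f([[435,279],[504,279],[502,439],[431,437]]),.045)
print("cass corners",C,"c",C.mean(0),"rack",toR(C), toR(C.mean(0)))
v=C[:2].mean(0)-C[2:].mean(0);print("len",np.linalg.norm(v),"yaw",np.degrees(np.arctan2(v[1],v[0])))
print("block",toR(ray('top',[[231,181]],.02)),"ball",toR(ray('top',[[411.5,163]],.102)))
# scene check
for p in [W(.025,.178,.074),W(.025,-.178,.074),W(0.038,-.204,.087),W(0,-.174,.054),W(0,.174,.054)]: print(proj('scene',p),proj('top',p))
for y in(-.145,-.087,-.029): print(W(.025,y,.074))
print(proj('top',[W(0,y,.054) for y in(-.058,0)]))
E
```

```text
rail len 0.3541923441323457 O [ 0.5957 -0.0699  0.    ] ex [ 0.9985 -0.0541  0.    ] yaw deg -3.101144708313207
cass corners [[ 0.5492 -0.0839  0.045 ]
 [ 0.5451 -0.1226  0.045 ]
 [ 0.4553 -0.1099  0.045 ]
 [ 0.4606 -0.0709  0.045 ]] c [ 0.5026 -0.0968  0.045 ] rack [[-0.0456 -0.0165]
 [-0.0476 -0.0553]
 [-0.1379 -0.0476]
 [-0.1348 -0.0084]] [[-0.0915 -0.0319]]
len 0.09013356139672218 yaw -8.148320379954246
block [[0.0387 0.204 ]] ball [[ 0.0365 -0.1995]]
[[335.43   225.5194]] [[239.9691 180.1453]]
[[205.5409 261.7681]] [[399.5302 172.1044]]
[[195.4586 265.7599]] [[411.9375 164.2266]]
[[206.0225 258.2536]] [[397.0008 185.2875]]
[[329.4189 224.0849]] [[242.9812 193.0641]]
[ 0.6128 -0.216   0.074 ]
[ 0.6159 -0.1581  0.074 ]
[ 0.6191 -0.1002  0.074 ]
[[345.6761 187.8864]
 [320.0212 189.1827]]
```

```bash
cat > plan.py <<'E'
import sys
from geo import *
from scipy.spatial.transform import Rotation as Ro
np.set_printoptions(precision=2,suppress=True)
s=env.read_state();R=Ro.from_euler('xyz',s['tcp_rot']);p=s['ee_pos']
print("rack xy mm",toR(p)*1000,"z",p[2]*1000,"yaw",np.degrees(s['tcp_rot'][2]),"F",s['ft_force'],"t",s['time_s'],"w",s['gripper_width'])
for a in sys.argv[1:]:
    x,y,z=[float(v)/1000 for v in a.split(',')]
    print(a,"shift cm",R.inv().apply(W(x,y,z)-p)*100,"turn",np.degrees(s['tcp_rot'][2])+3.1)
E
python3 plan.py 25,-145,120
```

```text
rack xy mm [[-293.39 -619.25]] z 230.2449149690832 yaw 21.824841632568457 F [-0.04 -1.49 -0.27] t 0.1 w 0.08540784529629408
25,-145,120 shift cm [ 48.86 -29.57  11.08] turn 24.92484163256846
```

>>> {"api": "send_rows", "payload": {"motion": [[[3.3,-2,0],5,1],[[6.6,-4,0],10,1],[[10,-6,0],15,1],[[13.3,-8,0],20,1],[[16.6,-10,0],24.9,1],[[20,-12,0],24.9,1],[[23.3,-14,0],24.9,1],[[26.6,-16,0],24.9,1],[[30,-18,0],24.9,1],[[33.3,-20,0],24.9,1],[[36.6,-22,0],24.9,1],[[40,-24,0],24.9,1]], "squeeze": 30}}

```text
time_s: 1.1
ee_pos: [0.5517, -0.2991, 0.2304]
tcp_rot: [-3.14, 0.002, -0.054]
ft_force: [1.3, -0.5, 0.4]
gripper_width: -0.0
```

```bash
python3 plan.py 25,-145,110
```

```text
rack xy mm [[ -31.52 -231.27]] z 230.38697066286863 yaw -3.089392621112101 F [ 1.32 -0.48  0.4 ] t 1.1 w -5.4701913348930945e-06
25,-145,110 shift cm [ 5.68 -8.6  12.05] turn 0.010607378887899088
```

>>> {"api": "send_rows", "payload": {"motion": [[[2,-3,0],0,1],[[4,-6,0],0,1],[[5.7,-8.6,2],0,1],[[5.7,-8.6,5],0,1],[[5.7,-8.6,8],0,1],[[5.7,-8.6,10],0,1],[[5.7,-8.6,12],0,1],[[5.7,-8.6,12.5],0,1],[[5.7,-8.6,12.5],0,1],[[5.7,-8.6,12.5],0,1]]}}

```text
time_s: 1.93
ee_pos: [0.6132, -0.2162, 0.1057]
tcp_rot: [-3.14, 0.002, -0.054]
ft_force: [0.1, -0.2, 0.4]
gripper_width: -0.0001
```

```bash
python3 plan.py 25,-145,74; python3 -c "
from h import *
snap('top','pics/top1.png');snap('scene','pics/scene1.png')
a=cv2.resize(cv2.imread('pics/top1.png')[130:260,280:430],None,fx=3,fy=3);b=cv2.resize(cv2.imread('pics/scene1.png')[175:305,170:300],None,fx=3,fy=3)
cv2.imwrite('pics/c1.png',np.hstack([a[:390],b[:390,:345]]))"
```

```text
rack xy mm [[  25.46 -145.17]] z 105.7110702166685 yaw -3.098367417236897 F [ 0.13 -0.21  0.36] t 1.9333 w -0.00011016893920838035
25,-145,74 shift cm [-0.04 -0.01  3.17] turn 0.0016325827631029632
```

View pics/c1.png

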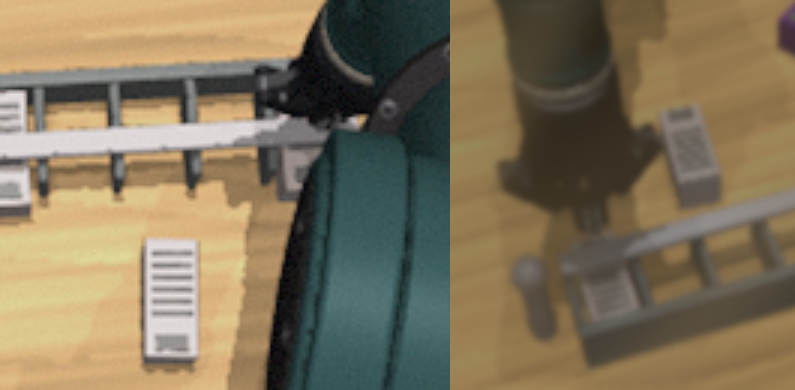

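The shut fingers are above the rail over gap 1, seen in the scene half at about (592,220), with the post beside them. I'll descend gently.

>>> {"api": "send_rows", "payload": {"motion": [[[0,0,1],0,1],[[0,0,2],0,1],[[0,0,2.6],0,1],[[0,0,2.9],0,1],[[0,0,3.1],0,1],[[0,0,3.3],0,1],[[0,0,3.5],0,1],[[0,0,3.5],0,1],[[0,0,3.5],0,1]]}}

```text
time_s: 2.78
ee_pos: [0.6138, -0.2165, 0.072]
tcp_rot: [-3.14, -0.0, -0.054]
ft_force: [-1.1, -0.0, 2.2]
gripper_width: -0.0002
```

```bash
python3 plan.py 25,-145,71 25,-87,71
```

```text
rack xy mm [[  26.05 -145.37]] z 72.03727665431764 yaw -3.105374246583253 F [-1.15 -0.04  2.2 ] t 2.7833 w -0.0002331803972207998
25,-145,71 shift cm [-0.1  -0.04  0.1 ] turn -0.005374246583252695
25,-87,71 shift cm [-0.11 -5.84  0.11] turn -0.005374246583252695
```

>>> {"api": "send_rows", "payload": {"motion": [[[-0.1,0,0.2],0,1],[[-0.1,0,0.25],0,1],[[-0.1,0,0.25],0,1],[[-0.1,-0.8,0],0,1],[[-0.1,-1.8,-0.1],0,1],[[-0.1,-2.8,-0.1],0,1],[[-0.1,-3.8,-0.1],0,1],[[-0.1,-4.8,-0.1],0,1],[[-0.1,-5.8,0],0,1],[[-0.1,-5.8,0.2],0,1],[[-0.1,-5.8,0.3],0,1],[[-0.1,-5.8,0.3],0,1]]}}

```text
time_s: 3.78
ee_pos: [0.6162, -0.1569, 0.0689]
tcp_rot: [-3.139, 0.0, -0.053]
ft_force: [0.7, 2.0, 3.7]
gripper_width: 0.0002
```

```bash
python3 plan.py 25,-87,70 25,-29,71
```

```text
rack xy mm [[ 25.18 -85.8 ]] z 68.92509775488564 yaw -3.0451004204127177 F [0.7  2.01 3.65] t 3.7833 w 0.00015087466945349248
25,-87,70 shift cm [-0.02  0.12 -0.11] turn 0.05489957958728242
25,-29,71 shift cm [-0.01 -5.68 -0.19] turn 0.05489957958728242
```

>>> {"api": "send_rows", "payload": {"motion": [[[0,0,-0.2],0,1],[[0,-0.8,-0.4],0,1],[[0,-1.8,-0.45],0,1],[[0,-2.8,-0.45],0,1],[[0,-3.8,-0.45],0,1],[[0,-4.8,-0.4],0,1],[[0,-5.5,-0.3],0,1],[[0,-5.6,-0.1],0,1],[[0,-5.6,0],0,1],[[0,-5.6,0],0,1],[[0,-5.6,0],0,1]]}}

```text
time_s: 4.7
ee_pos: [0.6193, -0.1003, 0.0691]
tcp_rot: [-3.138, 0.0, -0.053]
ft_force: [0.7, 2.3, 3.7]
gripper_width: -0.0
```

```bash
python3 plan.py 25,-29,70
```

```text
rack xy mm [[ 25.26 -29.09]] z 69.10877703491916 yaw -3.03656376312028 F [0.73 2.26 3.71] t 4.7 w -4.886652786376449e-05
25,-29,70 shift cm [-0.03 -0.01 -0.09] turn 0.06343623687972011
```

>>> {"api": "send_rows", "payload": {"motion": [[[0,0,-1.5],0,1],[[0,0,-4.5],0,1],[[0,0,-7.5],0,1],[[-3,0,-7.5],0,0.8],[[-6.5,0,-7.5],0,0.8],[[-10,0,-7.5],0,0.8],[[-13.5,0,-7.5],0,0.8],[[-16.5,0,-7.5],0,0.8],[[-18.5,0,-7.5],0,0.8],[[-18.5,0,-7.5],0,0.8],[[-18.5,0,-7.5],0,0.8],[[-18.5,0,-7.5],0,0.8]]}}

```text
time_s: 5.7
ee_pos: [0.4359, -0.0916, 0.1444]
tcp_rot: [-3.138, -0.002, -0.054]
ft_force: [0.8, 0.8, 0.3]
gripper_width: 0.0167
```

```bash
python3 plan.py -160,-29,20; python3 -c "
from h import *
snap('top','pics/top2.png');snap('scene','pics/scene2.png')
a=cv2.resize(cv2.imread('pics/top2.png')[140:270,270:420],None,fx=3,fy=3);b=cv2.resize(cv2.imread('pics/scene2.png')[175:305,190:305],None,fx=3,fy=3)
cv2.imwrite('pics/c2.png',np.hstack([a,b]))"
```

```text
rack xy mm [[-158.34  -30.34]] z 144.35316986466978 yaw -3.0902539956460346 F [0.84 0.84 0.3 ] t 5.7 w 0.016744186691429082
-160,-29,20 shift cm [-0.19 -0.09 12.44] turn 0.009746004353965443
```

View pics/c2.png

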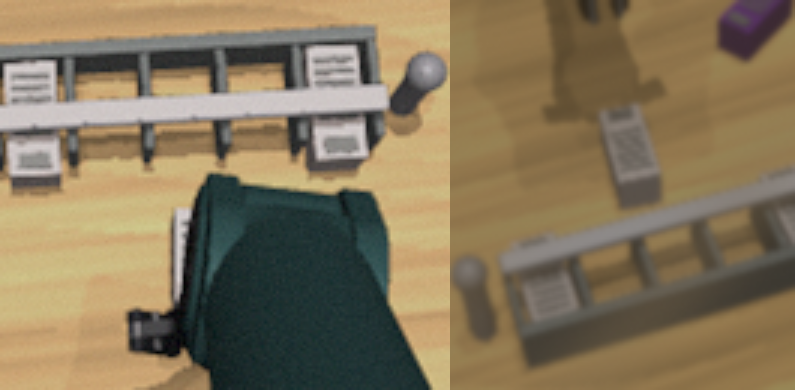

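The cassette is untouched and the fingers are behind its near end. I'll go down behind it, then push.

>>> {"api": "send_rows", "payload": {"motion": [[[-0.4,-0.1,2],0,0.8],[[-0.4,-0.1,5],0,0.8],[[-0.4,-0.1,8],0,0.8],[[-0.4,-0.1,10.5],0,0.8],[[-0.4,-0.1,12],0,0.8],[[-0.4,-0.1,12.4],0,0.8],[[-0.4,-0.1,12.4],0,0.8],[[-0.4,-0.1,12.4],0,0.8]]}}

```text
time_s: 6.47
ee_pos: [0.4337, -0.0899, 0.0204]
tcp_rot: [-3.138, -0.003, -0.053]
ft_force: [-0.5, -0.4, -0.1]
gripper_width: 0.0175
```

```bash
python3 plan.py -100,-29,20
```

```text
rack xy mm [[-160.6   -28.72]] z 20.402062389803874 yaw -3.05140927986193 F [-0.51 -0.35 -0.05] t 6.4667 w 0.017487100771517848
-100,-29,20 shift cm [6.06 0.03 0.06] turn 0.048590720138069976
```

>>> {"api": "send_rows", "payload": {"motion": [[[0.5,0,0],0,0.8],[[1,0,0],0,0.8],[[1.4,0,0],0,0.8],[[1.8,0,0],0,0.8],[[2.2,0,0],0,0.8],[[2.6,0,0],0,0.8],[[3,0,0],0,0.8],[[3.4,0,0],0,0.8],[[3.8,0,0],0,0.8],[[4.2,0,0],0,0.8],[[4.4,0,0],0,0.8],[[4.4,0,0],0,0.8]]}}

```text
time_s: 7.47
ee_pos: [0.4798, -0.0922, 0.0205]
tcp_rot: [-3.138, -0.006, -0.053]
ft_force: [0.1, 0.1, 0.6]
gripper_width: 0.0167
```

```bash
python3 plan.py -30,-29,20; python3 -c "
from h import *
snap('top','pics/top3.png');snap('scene','pics/scene3.png')
a=cv2.resize(cv2.imread('pics/top3.png')[140:270,270:420],None,fx=3,fy=3);b=cv2.resize(cv2.imread('pics/scene3.png')[185:285,200:300],None,fx=3.9,fy=3.9,interpolation=cv2.INTER_CUBIC)
cv2.imwrite('pics/c3.png',np.hstack([a[:,:400],b]))"
```

```text
rack xy mm [[-114.44  -28.57]] z 20.48358635816364 yaw -3.0231581252058137 F [0.06 0.11 0.62] t 7.4667 w 0.016677384986787384
-30,-29,20 shift cm [8.44 0.06 0.1 ] turn 0.07684187479418636
```

View pics/c3.png

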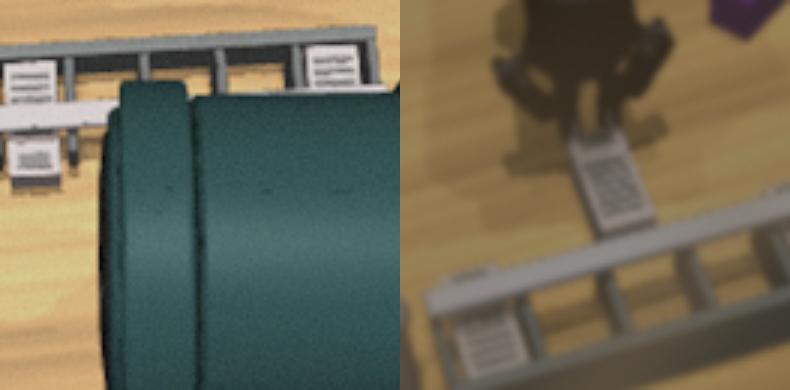

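```bash
python3 - <<'E'
from geo import *
np.set_printoptions(precision=1,suppress=True)
uv=np.array([[572,143],[603,228],[655,212],[622,135]],float); uv=(uv-[400,0]+.5)/3.9-.5+[200,185]
print(toR(ray('scene',uv,.045))*1000)
P=[W(a,b,.045) for a,b in((-.103,-.049),(-.013,-.049),(-.013,-.009),(-.103,-.009))]
q=proj('scene',P);print((q-[200,185]+.5)*3.9-.5+[400,0])
P=[W(.025,-.178,.074),W(.0,-.058,.054),W(.0,0,.054),W(.076,-.058,.054),W(.076,-.0,.054)]
print((proj('scene',P)-[200,185]+.5)*3.9-.5+[400,0])
im=cv2.imread('pics/scene3.png');cv2.imwrite('pics/c4.png',cv2.resize(im[210:265,235:285],None,fx=10,fy=10,interpolation=cv2.INTER_CUBIC))
E
```

```text
[[-96.5 -45.8]
 [-15.  -47.3]
 [-16.4  -9.2]
 [-91.9  -9.4]]
[[565.2 137.8]
 [601.5 230.8]
 [656.8 215.6]
 [617.9 124.1]]
[[423.1 300.8]
 [593.7 240.6]
 [675.1 218.1]
 [628.  329.5]
 [712.8 304.7]]
```

View pics/c4.png

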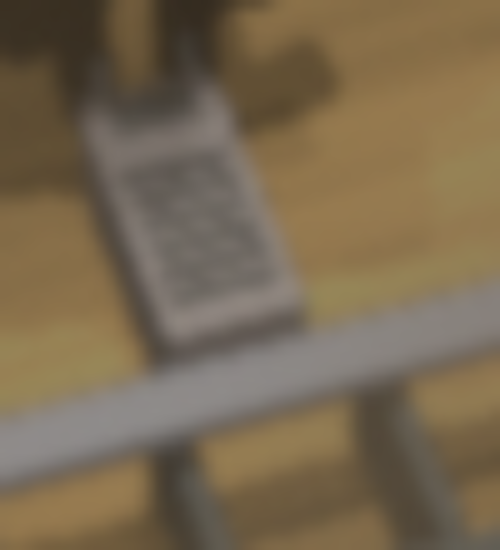

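The cassette is square to the rack (within about 1°), with its centre at y ≈ −28 mm and its front about 14 mm short of the mouth. I'll push it in.

>>> {"api": "send_rows", "payload": {"motion": [[[0.5,0,0],0,0.8],[[1,0,0],0,0.8],[[1.5,0,0],0,0.8],[[2,0,0],0,0.8],[[2.5,0,0],0,0.8],[[3,0,0],0,0.8],[[3.5,0,0],0,0.8],[[4,0,0],0,0.8],[[4.5,0,0],0,0.8],[[5,0,0],0,0.8],[[5,0,0],0,0.8]]}}

```text
time_s: 8.48
ee_pos: [0.5314, -0.095, 0.021]
tcp_rot: [-3.139, -0.008, -0.053]
ft_force: [0.7, -0.7, 0.5]
gripper_width: 0.0171
```

```bash
python3 plan.py -25,-29,21
```

```text
rack xy mm [[-62.83 -28.55]] z 21.01668523950606 yaw -3.018128384836537 F [ 0.73 -0.73  0.51] t 8.4833 w 0.017081376865712972
-25,-29,21 shift cm [3.78 0.05 0.03] turn 0.08187161516346331
```

>>> {"api": "send_rows", "payload": {"motion": [[[0.5,0,0],0,0.8],[[1,0,0],0,0.8],[[1.5,0,0],0,0.8],[[2,0,0],0,0.8],[[2.4,0,0],0,0.8],[[2.8,0,0],0,0.8],[[3.1,0,0],0,0.8],[[3.3,0,0],0,0.8],[[3.4,0,0],0,0.8]]}}

```text
time_s: 9.23
ee_pos: [0.5657, -0.0968, 0.0213]
tcp_rot: [-3.139, -0.008, -0.053]
ft_force: [-1.3, -0.5, -0.1]
gripper_width: 0.0172
```

```bash
python3 plan.py -25,-29,21
```

```text
rack xy mm [[-28.49 -28.53]] z 21.263489898878216 yaw -3.01632665725065 F [-1.28 -0.47 -0.06] t 9.2333 w 0.01717994133436713
-25,-29,21 shift cm [0.35 0.05 0.03] turn 0.0836733427493499
```

Now small steps until the back wall shows in the force.

>>> {"api": "send_rows", "payload": {"motion": [[[0.15,0,0],0,0.8],[[0.3,0,0],0,0.8],[[0.4,0,0],0,0.8],[[0.5,0,0],0,0.8],[[0.5,0,0],0,0.8]]}}

```text
time_s: 9.65
ee_pos: [0.5708, -0.0972, 0.0213]
tcp_rot: [-3.139, -0.009, -0.053]
ft_force: [-0.9, 0.5, 0.4]
gripper_width: 0.0171
```

>>> {"api": "send_rows", "payload": {"motion": [[[0.1,0,0],0,0.8],[[0.2,0,0],0,0.8],[[0.3,0,0],0,0.8],[[0.3,0,0],0,0.8]]}}

```text
time_s: 9.98
ee_pos: [0.5708, -0.0971, 0.0212]
tcp_rot: [-3.138, -0.003, -0.053]
ft_force: [-6.0, 1.1, 4.7]
gripper_width: 0.017
```

>>> {"api": "send_rows", "payload": {"motion": [[[0.2,0,0],0,0.8],[[0.4,0,0],0,0.8],[[0.5,0,0],0,0.8],[[0.5,0,0],0,0.8]]}}

```text
time_s: 10.32
ee_pos: [0.5707, -0.0971, 0.0208]
tcp_rot: [-3.137, 0.008, -0.053]
ft_force: [-8.7, 1.2, 7.2]
gripper_width: 0.0174
```

```bash
python3 plan.py -25,-29,21
```

```text
rack xy mm [[-23.48 -28.52]] z 20.750992835736167 yaw -3.0503731854532328 F [-8.68  1.18  7.24] t 10.3167 w 0.017410208368013463
-25,-29,21 shift cm [-0.15  0.05 -0.02] turn 0.04962681454676732
```

It has stopped hard at x ≈ −23.5 mm, where home was expected, with about 9 N. I'll back off, rise and swing clear so the top camera can see.

>>> {"api": "send_rows", "payload": {"motion": [[[-0.5,0,0],0,0.8],[[-1.5,0,0],0,0.8],[[-3.5,0,0],0,0.8],[[-6,0,0],0,0.8],[[-8,0,-2],0,0.8],[[-9,0,-5],0,0.8],[[-9,0,-9],0,0.8],[[-9,0,-13],0,0.8],[[-9,3,-17],0,0.8],[[-9,7,-18],0,0.8],[[-9,11,-18],0,0.8],[[-9,15,-18],0,0.8]]}}

```text
time_s: 11.32
ee_pos: [0.4767, -0.2421, 0.2034]
tcp_rot: [-3.14, -0.001, -0.051]
ft_force: [0.2, -0.0, -0.3]
gripper_width: 0.0167
```

>>> {"api": "send_rows", "payload": {"motion": [[[0,4,0],0,0.8],[[0,8,0],0,0.8],[[0,12,0],0,0.8],[[0,16,0],0,0.8],[[0,20,0],0,0.8],[[0,24,0],0,0.8],[[0,24,0],0,0.8],[[0,24,0],0,0.8]]}}

```text
time_s: 11.98
ee_pos: [0.4634, -0.486, 0.2032]
tcp_rot: [3.14, -0.002, -0.056]
ft_force: [-0.1, 1.1, 0.1]
gripper_width: 0.0171
```

```bash
python3 plan.py; python3 -c "
from h import *
snap('top','pics/top5.png');snap('scene','pics/scene5.png')
a=cv2.resize(cv2.imread('pics/top5.png')[140:260,220:420],None,fx=4,fy=4,interpolation=cv2.INTER_CUBIC)
cv2.imwrite('pics/c5.png',a)"
```

```text
rack xy mm [[-109.54 -422.69]] z 203.19994826561938 yaw -3.2175141125136566 F [-0.13  1.12  0.08] t 11.9833 w 0.01706800273411325
```

View pics/c5.png

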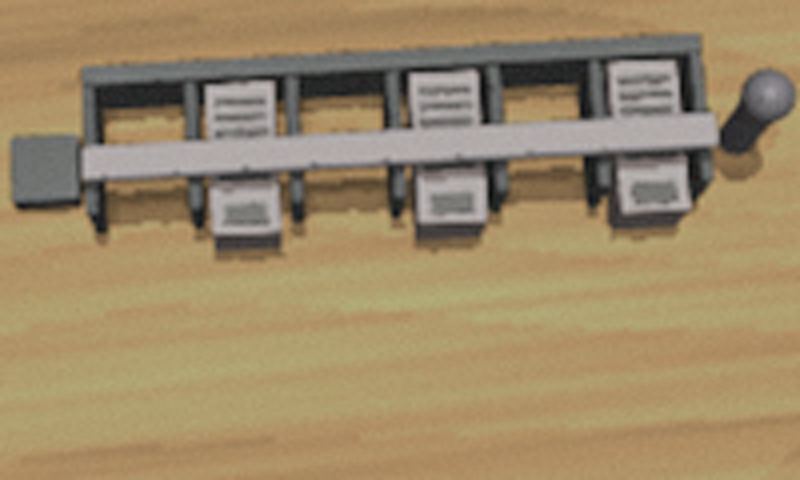

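The cassette is in gap 3. Its near edge, at crop row 225, lies on the line between the two stored ones (235 and 213), so it is fully home. Last I'll compare the other objects against the first picture, then hand in.

```bash
python3 - <<'E'
from h import *
for n,bs in(('top',{'collar':(90,255,145,310),'purple':(230,275,285,325),'stored1':(372,150,396,196),'stored2':(268,155,296,202)}),('scene',{'can':(120,218,160,260),'collar':(365,150,402,185)})):
    d=cv2.absdiff(cv2.imread(f'pics/{n}0.png'),cv2.imread(f'pics/{n}5.png')).max(2)
    for k,(a,b,c,e) in bs.items(): print(n,k,d[b:e,a:c].max(),d[b:e,a:c].mean())
print(env.sign_off())
E
```

```text
top collar 13 3.6261157024793387
top purple 16 3.448
top stored1 14 3.578804347826087
top stored2 12 3.615501519756839
scene can 59 17.332738095238096
scene collar 3 1.2857142857142858
the job is handed in; nothing more can be done
None
```

The cassette is fully home in the third gap from the post, and the job is handed in. It took about 12 s of the 64 s allowed.

- **Rail:** I ran the shut fingertips along the rail from the post end and pressed it at gap 1, then 2, then 3. I stopped at the third. The presses read about 2 to 4 N, an estimated 2 to 5 mm of sink, and the fingertips stayed within about 2 mm of each gap's centre where measured. The sink is worked out from force and tip height, because the rail joint itself cannot be read.
- **Cassette:** I pushed it end-on with two slightly opened fingers, without picking it up, until it stopped dead against the back at about 9 N. The last top picture shows it in line with the two stored cassettes, with the robot well clear.
- **Other things:** The collar, both stored cassettes and the purple look-alike are unchanged from the first picture, to within image noise.
- **Check that disagreed:** The can's patch in the scene view did change. I think this is the arm or its shadow, since the arm was parked over that side at about 0.2 m and the can is 75 mm tall. No unexpected force showed in the readings after each move, but I handed in without looking at that picture, so the can is not confirmed by image.

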